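# Flip the stock tags of the canister bins

## Robot

A 6-joint arm with a two-finger parallel gripper is mounted at the origin on the work surface. World frame = base frame: x ahead of the robot, y to its left, z up, the work surface at z = 0. Lengths are in m, angles in rad, forces in N, time in s.
With the tool pointing down it reaches from about 0.35 to 0.975 m from the base axis. Payload 4.9 kg.
Tool frame: the origin (TCP) lies on the centre line of the jaws, within the pads' length; the fingertips stand 22 mm ahead of it and the grasp point (between the pads) lies 3 mm ahead of it (manip.tcp_to_tips is the distance from the TCP to the fingertips, in m); z points along the fingers, x is the direction in which the jaws open and shut, and the axes are right-handed (so a half turn about z gives the same grasp; the last joint's range is limited). The gripper opens to 85 mm and grips with 20 to 120 N. Pads are 22 mm wide; open, the fingers measure 114 mm over their backs; the gripper's body (76 mm by 85 mm) begins 54 mm behind the grasp point. The pads swing forward as they close: fully open they stand 13 mm farther back than shut.
Start: joints at [0.985, 0.053, 1.613, -0, 1.476, -0.119], TCP at [0.281, 0.558, 0.253] pointing down, gripper open.
Joint ranges: [-3.01, 3.01], [-1.01, 2.22], [0.06, 2.58], [-1.02, 4.17], [0.09, 2.62], [-3.14, 3.14]. Speed limits (rad/s): [2.57, 2.57, 3.14, 3.14, 3.14, 3.14].

## Interface

Orientations are given as a unit quaternion [w, x, y, z].
In Python, from plant import manip gives the robot as it stands.
- The arm moves only by the shell command python3 -m pendant 'ROWS'. ROWS is a JSON object of lists of equal length, an entry for each row: "linear": the shift along the tool's x, y, z in cm, a list of three; "rotation": the turn, a rotation vector about the tool's x, y, z in degrees, a list of three; "grip": the closure, from 0 (fully open) to 1 (shut). A call has exactly 10 rows; each row is the pose to reach, as a shift and turn from the pose commanded when the call began, along the tool's axes at that moment; what a row does not reach only later rows make up. A row lasts 1/12 s, in which the tool goes at most 41.7 mm and 7.16 degrees, less where a joint would pass 70% of its speed; a pose out of reach is approached as far as the arm can. A call with a gripper value outside its range is refused whole. The fingers move at their own pace and stop on an object; the grip force is fixed at half the most. Time passes only in rows, so rows that repeat a pose let the fingers close, or fill a call up. It gives the time, the measured TCP pose, the force and the opening at its end, in the units of the state.
- manip.state(): the state, without advancing time (a new reading comes with each control period).
- manip.grab_frame(name): name is "side" or "top" or "wrist"; returns the picture (480x640x3 uint8, red, green, blue); there is no depth.
- manip.calibration(name): a dict with "fx", "fy", "cx", "cy" (pixels), "cam_to_world" (4x4, takes a point from camera to world coordinates). Camera axes: x right, y up, looking along -z (the intrinsics and any distortion apply to the point x, -y, -z); pixel columns grow to the right and rows downward; lengths in m; the calibration is good to about 2 mm. The wrist camera is an equidistant fisheye: a pixel r from the principal point sees the ray r / f radians off the axis. A picture is of the moment at which its call begins: read the wrist's pose just before it. calibration takes no time and is no camera call; for the wrist camera it gives the pose at the moment of the call.
- manip.job_done(): hands the job in, once; it reports no verdict.
The state is a dict: "time": time; "joint_pos": joint angles; "joint_vel": joint speeds; "joint_efforts": joint torques, N m; "tool_pos": TCP position; "tool_rot": TCP orientation; "contact_force": force on the tool from outside, world axes, zero at the start; "ft_torque": the same for the moment, N m; "gripper_width": opening from 0.0 (shut) to 1.0 (fully open).
Only numpy, scipy, OpenCV 4.12 (cv2) and the standard library are available. Lean on these libraries where they do the work, as an engineer would, in place of code of your own. Each camera call takes 0.05 s, during which the arm holds its last target. There are 200 camera calls.

## Task

On the stock board, flip the hinged tags so that only the full bins show green: a tag stands in front of each bin, and where the bin holds two canisters it must lean over with its green face up, while the tags of the half-full and the empty bin must lean over with the orange face up. Push the tags over with the fingertips, without grasping anything, and leave the canisters and all other things where they are.

Things in the scene. Friction and masses are not known exactly. Their poses are not given: they have to be found in the camera images.
- board: Fixed stock board: aluminium plate 12 mm thick, with a blue rail (70 x 540 mm, top 50 mm above the table) along its near edge, on it a row of four tags 130 mm apart. Behind each tag, on the plate, is its bin, origin 145 mm along the board's x from the tag's foot. Origin: on the table under the middle of the rail; x away from the robot to the bins, y to the left along the row.
- tagA: One of four alike dark steel tag feet (64 x 34 x 5 mm), fixed on the blue rail, at any place in the row; it carries the tag with joint flagA. Origin: its underside, on the rail's top. Axes as the board's. The hinge line runs along x, 12 mm above the origin. Leaning, the tag's free edge is 37 mm to the side of the hinge and 56 mm above the origin; upright, its top is at 70 mm.
- tagB: One of four alike dark steel tag feet (64 x 34 x 5 mm), fixed on the blue rail, at any place in the row; it carries the tag with joint flagB. Origin: its underside, on the rail's top. Axes as the board's. The hinge line runs along x, 12 mm above the origin. Leaning, the tag's free edge is 37 mm to the side of the hinge and 56 mm above the origin; upright, its top is at 70 mm.
- tagC: One of four alike dark steel tag feet (64 x 34 x 5 mm), fixed on the blue rail, at any place in the row; it carries the tag with joint flagC. Origin: its underside, on the rail's top. Axes as the board's. The hinge line runs along x, 12 mm above the origin. Leaning, the tag's free edge is 37 mm to the side of the hinge and 56 mm above the origin; upright, its top is at 70 mm.
- tagD: One of four alike dark steel tag feet (64 x 34 x 5 mm), fixed on the blue rail, at any place in the row; it carries the tag with joint flagD. Origin: its underside, on the rail's top. Axes as the board's. The hinge line runs along x, 12 mm above the origin. Leaning, the tag's free edge is 37 mm to the side of the hinge and 56 mm above the origin; upright, its top is at 70 mm.
- flagA (a joint): Tag on tagA: stiff leaf, 54 mm along the hinge, 4 mm thick, 58 mm from hinge to free edge, green on one face, orange on the other. 0: upright. +0.7 rad (stop): leans right, to -y, green face up. -0.7 (stop): leans left, to +y, orange face up. Light (about 30 g), no spring: pushed past upright it falls to the other stop. Neighbouring tags' edges stay 50 mm apart or more.
- flagB (a joint): Tag on tagB: stiff leaf, 54 mm along the hinge, 4 mm thick, 58 mm from hinge to free edge, green on one face, orange on the other. 0: upright. +0.7 rad (stop): leans right, to -y, green face up. -0.7 (stop): leans left, to +y, orange face up. Light (about 30 g), no spring: pushed past upright it falls to the other stop. Neighbouring tags' edges stay 50 mm apart or more.
- flagC (a joint): Tag on tagC: stiff leaf, 54 mm along the hinge, 4 mm thick, 58 mm from hinge to free edge, green on one face, orange on the other. 0: upright. +0.7 rad (stop): leans right, to -y, green face up. -0.7 (stop): leans left, to +y, orange face up. Light (about 30 g), no spring: pushed past upright it falls to the other stop. Neighbouring tags' edges stay 50 mm apart or more.
- flagD (a joint): Tag on tagD: stiff leaf, 54 mm along the hinge, 4 mm thick, 58 mm from hinge to free edge, green on one face, orange on the other. 0: upright. +0.7 rad (stop): leans right, to -y, green face up. -0.7 (stop): leans left, to +y, orange face up. Light (about 30 g), no spring: pushed past upright it falls to the other stop. Neighbouring tags' edges stay 50 mm apart or more.
- binA: One of four alike open white bins (160 x 95 x 40 mm, walls and floor 4 mm), fixed on the board behind the tags, one per tag, in any order. It takes two canisters, one behind the other along x; it is full if it holds two. Origin: centre of its underside, 12 mm above the table. Axes as the board's.
- binB: One of four alike open white bins (160 x 95 x 40 mm, walls and floor 4 mm), fixed on the board behind the tags, one per tag, in any order. It takes two canisters, one behind the other along x; it is full if it holds two. Origin: centre of its underside, 12 mm above the table. Axes as the board's.
- binC: One of four alike open white bins (160 x 95 x 40 mm, walls and floor 4 mm), fixed on the board behind the tags, one per tag, in any order. It takes two canisters, one behind the other along x; it is full if it holds two. Origin: centre of its underside, 12 mm above the table. Axes as the board's.
- binD: One of four alike open white bins (160 x 95 x 40 mm, walls and floor 4 mm), fixed on the board behind the tags, one per tag, in any order. It takes two canisters, one behind the other along x; it is full if it holds two. Origin: centre of its underside, 12 mm above the table. Axes as the board's.
- can1_center (a point): Centre (half-way up) of a lidded stainless steel canister, 64 mm across the lid and 70 mm tall, about 0.3 kg, standing loose in one of the bins (its centre within 45 mm of that bin's origin, seen from above; top 86 mm above the table). Leave it alone.
- can2_center (a point): Centre (half-way up) of a lidded stainless steel canister, 64 mm across the lid and 70 mm tall, about 0.3 kg, standing loose in one of the bins (its centre within 45 mm of that bin's origin, seen from above; top 86 mm above the table). Leave it alone.
- can3_center (a point): Centre (half-way up) of a lidded stainless steel canister, 64 mm across the lid and 70 mm tall, about 0.3 kg, standing loose in one of the bins (its centre within 45 mm of that bin's origin, seen from above; top 86 mm above the table). Leave it alone.
- can4_center (a point): Centre (half-way up) of a lidded stainless steel canister, 64 mm across the lid and 70 mm tall, about 0.3 kg, standing loose in one of the bins (its centre within 45 mm of that bin's origin, seen from above; top 86 mm above the table). Leave it alone.
- can5_center (a point): Centre (half-way up) of a lidded stainless steel canister, 64 mm across the lid and 70 mm tall, about 0.3 kg, standing loose in one of the bins (its centre within 45 mm of that bin's origin, seen from above; top 86 mm above the table). Leave it alone.
- dish: Closed glass Petri dish, 90 mm across, 18 mm tall, lying in front of the board (robot's side). Origin: centre of its underside. Leave it alone.
- marker: Blue marker pen with black cap, 130 mm long along y, 16 mm thick, lying in front of the board. Origin: middle of its underside. Leave it alone.
- beaker: Glass beaker, 68 mm across, 85 mm tall, left of the board. Origin: centre of its underside. Leave it alone.
- washbottle: White bottle with red cap, 60 mm across, 130 mm tall, left of the board. Origin: centre of its underside. Leave it alone.
- spare_center (a point): Centre of a spare steel canister (64 mm across, 70 mm tall) standing on the table right of the board, in no bin: it counts for none. Leave it alone.
- timer: Flat white timer, 60 x 65 x 22 mm, lying right of the board. Origin: centre of its underside. Leave it alone.

How it is judged:
At the end, for the whole second after the job is handed in: The tags of the two full bins lean to the right on their stop (green up, joint above 0.6 rad), the tags of the half-full and the empty bin lean to the left on their stop (orange up, joint below -0.6 rad), all at rest, and every canister in a bin is within 20 mm of where it stood ((((horizontal distance between tagA and binA below 0.17 m or horizontal distance between tagA and binB below 0.17 m) and value of joint flagA above 0.6 rad) or (not (horizontal distance between tagA and binA below 0.17 m or horizontal distance between tagA and binB below 0.17 m) and value of joint flagA below -0.6 rad)) and velocity of joint flagA between -0.1 and 0.1 rad/s and (((horizontal distance between tagB and binA below 0.17 m or horizontal distance between tagB and binB below 0.17 m) and value of joint flagB above 0.6 rad) or (not (horizontal distance between tagB and binA below 0.17 m or horizontal distance between tagB and binB below 0.17 m) and value of joint flagB below -0.6 rad)) and velocity of joint flagB between -0.1 and 0.1 rad/s and (((horizontal distance between tagC and binA below 0.17 m or horizontal distance between tagC and binB below 0.17 m) and value of joint flagC above 0.6 rad) or (not (horizontal distance between tagC and binA below 0.17 m or horizontal distance between tagC and binB below 0.17 m) and value of joint flagC below -0.6 rad)) and velocity of joint flagC between -0.1 and 0.1 rad/s and (((horizontal distance between tagD and binA below 0.17 m or horizontal distance between tagD and binB below 0.17 m) and value of joint flagD above 0.6 rad) or (not (horizontal distance between tagD and binA below 0.17 m or horizontal distance between tagD and binB below 0.17 m) and value of joint flagD below -0.6 rad)) and velocity of joint flagD between -0.1 and 0.1 rad/s and distance of each of can1_center, can2_center, can3_center, can4_center, can5_center from where it was at the start of the episode below 0.02 m); the robot touches nothing.
It fails at once if a canister in a bin is lifted or shoved (moved more than 25 mm) (distance of any of can1_center, can2_center, can3_center, can4_center, can5_center from where it was at the start of the episode above 0.025 m).
It fails at once if another thing on the table is lifted or shoved (moved more than 30 mm) (distance of any of dish, marker, beaker, washbottle, spare_center, timer from where it was at the start of the episode above 0.03 m).
It also fails if it takes over 54 s, if anything falls off the work surface, if the arm or the gripper's body presses on something with over 40 N, if the wrist force passes 120 N, or if a joint passes its speed limit or range.

## Working session

There is one attempt and no reset: what is moved stays moved. The work goes in short steps, Python scripts to look and compute and a shell command to move; the robot and the scene stay as the last step left them, time stands still between calls to the robot, and variables do not carry over. Pictures are saved under pics/ and viewed, about 8 in all and at most 12, crops included, and the job is handed in when it is done.

```bash
mkdir -p pics
python3 - <<'E'
from plant import manip
import cv2,numpy as np
s=manip.state();print(s['time'],s['tool_pos'],s['tool_rot'],s['gripper_width'])
for n in("top","side"):
    im=manip.grab_frame(n);cv2.imwrite(f"pics/{n}0.png",im[:,:,::-1])
    c=manip.calibration(n);print(n,c['fx'],c['cx'],c['cy'],np.round(c['cam_to_world'],3).tolist(),[k for k in c])
E
```

```text
0.0 [0.28095742 0.55765059 0.25209374] [ 4.30247358e-04  8.51478069e-01  5.24389244e-01 -9.13724613e-04] 0.9995508471122705
top 446.2665564747086 310.5168715556134 241.07986747198026 [[-0.001, 0.997, -0.076, 0.495], [-1.0, 0.0, 0.026, 0.034], [0.025, 0.076, 0.997, 1.05], [0.0, 0.0, 0.0, 1.0]] ['fx', 'fy', 'cx', 'cy', 'cam_to_world']
side 467.59594628640895 319.2473864732438 246.95712924078362 [[0.721, 0.374, -0.583, 0.032], [-0.692, 0.407, -0.596, -0.539], [0.014, 0.833, 0.553, 0.572], [0.0, 0.0, 0.0, 1.0]] ['fx', 'fy', 'cx', 'cy', 'cam_to_world']
```

View pics/top0.png

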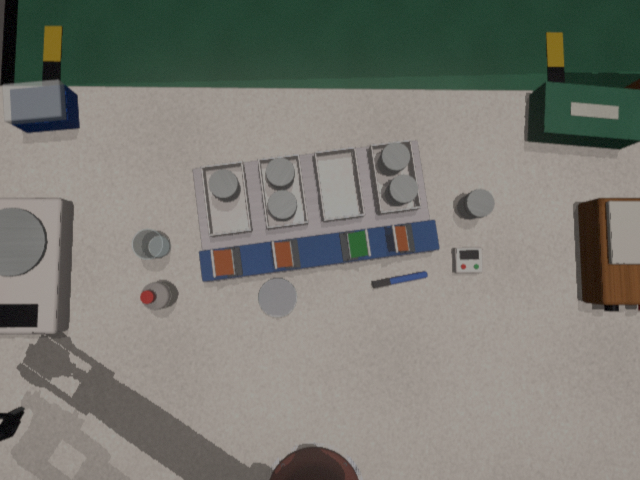

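View pics/side0.png

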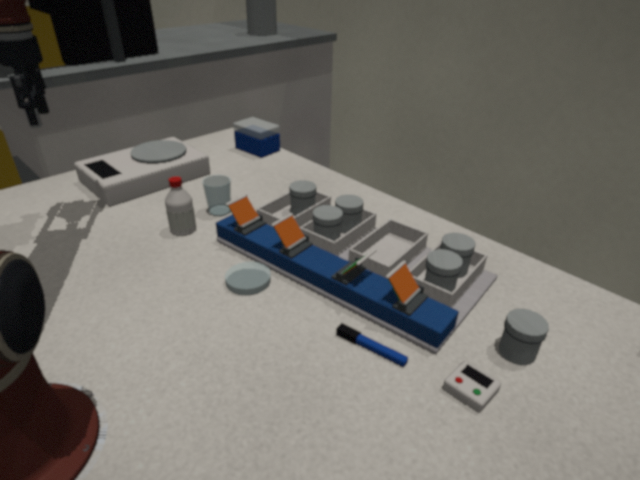

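The top view shows bins, left to right, half (can at 223,185), full, empty, full. The tags, left to right, are orange (224,263), orange (284,254), green (358,244) and orange (401,238). So tags 2 and 4 must go right and tag 3 must go left.

```bash
cat > h.py <<'E'
from plant import manip
import numpy as np,cv2
def cast(n,uv,z):
    c=manip.calibration(n);T=np.array(c['cam_to_world'])
    d=T[:3,:3]@np.array([(uv[0]-c['cx'])/c['fx'],-(uv[1]-c['cy'])/c['fy'],-1]);o=T[:3,3]
    return (o+d*(z-o[2])/d[2])[:2]
E
python3 - <<'E'
from h import *
im=cv2.imread('pics/top0.png');hsv=cv2.cvtColor(im,cv2.COLOR_BGR2HSV)
def comps(m,amin):
    return [c for c in cv2.findContours(m,cv2.RETR_EXTERNAL,cv2.CHAIN_APPROX_NONE)[0] if cv2.contourArea(c)>amin]
roi=np.zeros(im.shape[:2],np.uint8);roi[200:290,190:445]=255
m=cv2.inRange(hsv,(100,120,40),(125,255,255))&roi; m[270:,360:]=0
pts=np.vstack([c for c in comps(m,100)])
b=cv2.boxPoints(cv2.minAreaRect(pts));P=np.array([cast('top',p,.05) for p in b])
print('box',b.round(1).tolist(),P.round(4).tolist(),[round(float(np.linalg.norm(P[i]-P[i-1])),4) for i in range(4)])
O=P.mean(0);e=max([P[i]-P[i-1] for i in range(4)],key=np.linalg.norm);e/=np.linalg.norm(e);e*=np.sign(e[1])
X=np.array([e[1],-e[0]]);print('O',O,'y',e,'x',X,'yaw',np.degrees(np.arctan2(X[1],X[0])))
for k in(1.5,.5,-.5,-1.5): print('hinge',k,(O+k*.13*e).round(4))
for nm,lo,hi in(('or',(3,130,60),(20,255,255)),('gr',(45,100,40),(80,255,255))):
    for c in comps(cv2.inRange(hsv,lo,hi)&roi,80):
        bb=cv2.boxPoints(cv2.minAreaRect(c));q=[cast('top',p,.084)-O for p in bb]  # leaf mid height
        q=np.array([[v@X,v@e] for v in q]);print(nm,'board y range',q[:,1].min().round(3),q[:,1].max().round(3),'x',q[:,0].min().round(3),q[:,0].max().round(3))
s=manip.state()
from scipy.spatial.transform import Rotation as R
q=s['tool_rot'];M=R.from_quat([q[1],q[2],q[3],q[0]]).as_matrix();print(M.round(4).tolist())
print('yaw toolx',np.degrees(np.arctan2(M[1,0],M[0,0])),'tips',manip.tcp_to_tips)
E
```

```text
box [[243.8000030517578, 246.3000030517578], [433.70001220703125, 220.3000030517578], [437.5, 247.5], [247.5, 273.6000061035156]] [[0.5596, 0.1584], [0.6191, -0.2715], [0.557, -0.2786], [0.4988, 0.1495]] [0.0615, 0.4339, 0.0625, 0.432]
O [ 0.55861813 -0.0605426 ] y [-0.13689949  0.99058494] x [0.99058494 0.13689949] yaw 7.868472547317704
hinge 1.5 [0.5319 0.1326]
hinge 0.5 [0.5497 0.0038]
hinge -0.5 [ 0.5675 -0.1249]
hinge -1.5 [ 0.5853 -0.2537]
or board y range 0.243 0.279 x -0.025 0.027
or board y range 0.115 0.147 x -0.026 0.026
or board y range -0.14 -0.119 x -0.028 0.026
gr board y range -0.05 -0.015 x -0.027 0.027
[[0.45, 0.893, -0.001], [0.893, -0.45, -0.0016], [-0.0019, -0.0002, -1.0]]
yaw toolx 63.253236276289016 tips 0.022
```

The mask lost the rail's left part (0.43 m instead of 0.54). I'll redo the fit including small blue pieces.

Run:
```python
from h import *
im=cv2.imread('pics/top0.png');hsv=cv2.cvtColor(im,cv2.COLOR_BGR2HSV)
m=cv2.inRange(hsv,(100,100,30),(125,255,255));r=np.zeros_like(m);r[200:290,190:445]=255;m&=r;m[268:,360:]=0
m=cv2.morphologyEx(m,cv2.MORPH_CLOSE,np.ones((25,25)));m=cv2.morphologyEx(m,cv2.MORPH_OPEN,np.ones((5,5)))
c=max(cv2.findContours(m,0,cv2.CHAIN_APPROX_NONE)[0],key=cv2.contourArea)
b=cv2.boxPoints(cv2.minAreaRect(c));P=np.array([cast('top',p,.05) for p in b])
print(b.round(1).tolist(),P.round(4).tolist(),[round(float(np.linalg.norm(P[i]-P[i-1])),4) for i in range(4)])
O=P.mean(0);e=max([P[i]-P[i-1] for i in range(4)],key=np.linalg.norm);e/=np.linalg.norm(e);e*=np.sign(e[1]);X=np.array([e[1],-e[0]])
print('O',O,'yaw',np.degrees(np.arctan2(X[1],X[0])))
H=[O+k*.13*e for k in(1.5,.5,-.5,-1.5)];print('hinges',np.round(H,4).tolist())
v=im.copy()
def proj(n,p):
    c=manip.calibration(n);T=np.linalg.inv(np.array(c['cam_to_world']));q=T@np.append(p,1)
    return int(round(c['cx']+c['fx']*q[0]/-q[2])),int(round(c['cy']-c['fy']*q[1]/-q[2]))
w=cv2.imread('pics/side0.png')
for h,s in zip(H,(1,1,-1,1)):
  for n,g in(('top',v),('side',w)):
    for sx in(-.027,.027):
        cv2.line(g,proj(n,np.append(h+sx*X,.062)),proj(n,np.append(h+sx*X+s*.037*e,.106)),(255,255,0),1)
o=np.hstack([cv2.resize(v[200:300,190:445],None,fx=1.5,fy=3),cv2.resize(w[180:340,200:470],None,fx=1.5,fy=1.875)])
o=np.hstack([cv2.resize(v[200:300,190:445],(800,300))]);o=np.vstack([o,cv2.resize(w[180:340,200:470],(506,300)) if 0 else cv2.copyMakeBorder(cv2.resize(w[180:340,200:470],(506,300)),0,0,0,294,0)])
cv2.imwrite('pics/chk.png',o)
s=manip.state();t=s['tool_pos'][:2]
def d(p): # tool-axis cm from current pose
    a=np.array(p)-t;q=s['tool_rot'];tx=np.array([.45,.893]);ty=np.array([.893,-.45]);return (100*a@tx).round(2),(100*a@ty).round(2)
for nm,k in(('gap34',-.13),('over3',-.04),('push4',-.215),('left2',.13),('push2',.045)): print(nm,(O+k*e).round(4),d(O+k*e))
```

```text
[[364.29998779296875, 229.39999389648438], [434.29998779296875, 220.0], [438.20001220703125, 248.5], [368.1000061035156, 258.0]] [[0.5979, -0.1128], [0.6197, -0.2727], [0.5547, -0.28], [0.5334, -0.1208]] [0.0651, 0.1614, 0.0654, 0.1607]
O [ 0.5764158  -0.19657408] yaw 7.759915929118741
hinges [[0.5501, -0.0034], [0.5676, -0.1322], [0.5852, -0.261], [0.6027, -0.3898]]
gap34 [ 0.594  -0.3254] (np.float64(-64.77), np.float64(67.69))
over3 [ 0.5818 -0.2362] (np.float64(-57.36), np.float64(62.59))
push4 [ 0.6054 -0.4096] (np.float64(-71.78), np.float64(72.5))
left2 [ 0.5589 -0.0678] (np.float64(-43.35), np.float64(52.96))
push2 [ 0.5703 -0.152 ] (np.float64(-50.35), np.float64(57.77))
```

View pics/chk.png

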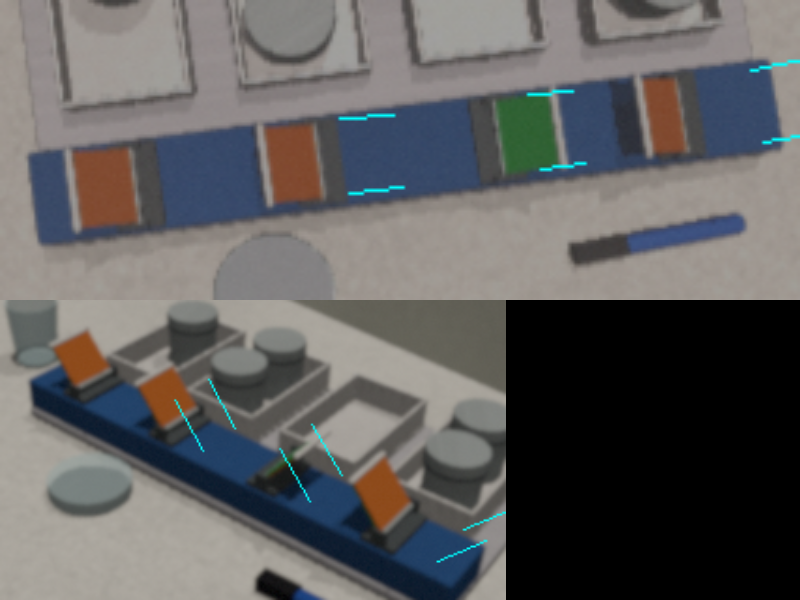

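The overlay is off because closing left the rail in pieces. The rail's corners are clear in the crop, at full-image pixels (199.6,251), (202.8,281), (434.8,220.7) and (438.6,250). I'll cast these and check the size.

Run:
```python
from h import *
from scipy.spatial.transform import Rotation as R
b=[(199.6,251),(434.8,220.7),(438.6,250),(202.8,281)]
P=np.array([cast('top',p,.05) for p in b])
print(P.round(4).tolist(),[round(float(np.linalg.norm(P[i]-P[i-1])),4) for i in range(4)])
O=P.mean(0);e=(P[0]+P[3]-P[1]-P[2]);e/=np.linalg.norm(e);X=np.array([e[1],-e[0]])
yaw=np.degrees(np.arctan2(X[1],X[0]));print('O',O,'yaw',yaw)
np.savez('board.npz',O=O,e=e,X=X)
def proj(n,p):
    c=manip.calibration(n);T=np.linalg.inv(np.array(c['cam_to_world']));q=T@np.append(p,1)
    return (round(c['cx']+c['fx']*q[0]/-q[2],1),round(c['cy']-c['fy']*q[1]/-q[2],1))
for k,s in zip((1.5,.5,-.5,-1.5),(1,1,-1,1)):
    a=O+(k*.13+s*.037)*e;h=O+k*.13*e
    print('hinge',h.round(4),'edge mid top',proj('top',np.append(a,.106)),'side edge near/far',[proj('side',np.append(a+x*X,.106)) for x in(-.027,.027)])
s=manip.state();t=s['tool_pos'][:2];q=s['tool_rot'];M=R.from_quat([q[1],q[2],q[3],q[0]]).as_matrix()[:2,:2]
def d(v): return (100*M.T@v).round(2)
for nm,k in(('gap34',-.13),('p3',-.04),('p4',-.215),('left2',.135),('p2',.045)):
    print(nm,(O+k*e).round(4),d(O+k*e-t))
```

```text
[[0.5492, 0.2564], [0.6181, -0.2738], [0.5514, -0.281], [0.4825, 0.2482]] [0.0672, 0.5347, 0.0671, 0.5337]
O [ 0.55028594 -0.01253886] yaw 7.41065473539254
hinge [0.5251 0.1808] edge mid top (np.float64(212.1), np.float64(263.2)) side edge near/far [(np.float64(225.5), np.float64(203.2)), (np.float64(244.5), np.float64(194.2))]
hinge [0.5419 0.0519] edge mid top (np.float64(273.5), np.float64(255.3)) side edge near/far [(np.float64(270.8), np.float64(223.8)), (np.float64(289.4), np.float64(213.3))]
hinge [ 0.5587 -0.077 ] edge mid top (np.float64(368.7), np.float64(242.9)) side edge near/far [(np.float64(357.1), np.float64(263.0)), (np.float64(374.3), np.float64(249.5))]
hinge [ 0.5754 -0.2059] edge mid top (np.float64(394.6), np.float64(239.5)) side edge near/far [(np.float64(384.9), np.float64(275.6)), (np.float64(401.5), np.float64(261.1))]
gap34 [ 0.5671 -0.1415] [-49.56  57.01]
p3 [ 0.5554 -0.0522] [-42.11  51.96]
p4 [ 0.578  -0.2257] [-56.59  61.78]
left2 [0.5329 0.1213] [-27.63  42.13]
p2 [0.5445 0.0321] [-35.08  47.18]
```

The corners give 0.534 x 0.067 m, against a true size of 0.54 x 0.07. The predicted free edges (273,255), (369,243) and (395,240) match the picture within 1-2 px. Now I'll approach the left side of tag 2, shut the gripper and turn the tool x along the board x.

```bash
cat > rel.py <<'E'
from h import *
from scipy.spatial.transform import Rotation as R
import sys
B=np.load('board.npz');O,e,X=B['O'],B['e'],B['X']
s=manip.state();t=s['tool_pos'];q=s['tool_rot'];M=R.from_quat([q[1],q[2],q[3],q[0]]).as_matrix()
v=t[:2]-O;print('t',s['time'],'tcp',t.round(4),'board xy',round(v@X,4),round(v@e,4),'w',round(s['gripper_width'],3),'F',np.round(s['contact_force'],1))
print('tool x yaw vs board',np.degrees(np.arctan2(M[:2,0]@e,M[:2,0]@X)).round(2),'tilt',M[:,2].round(3))
for a in sys.argv[1:]:
    k,z=map(float,a.split(','));print(a,(100*M.T@(np.append(O+k*e,z)-t)).round(2))
E
python3 -m pendant '{"linear":[[-2.5,3.8,0],[-5,7.6,0],[-7.5,11.4,0],[-10,15.2,0],[-12.5,19,0],[-15,22.9,0],[-17.5,26.7,0],[-20,30.5,0],[-22,33.6,0],[-23,35.1,0]],"rotation":[[0,0,6],[0,0,12],[0,0,18],[0,0,24],[0,0,30],[0,0,36],[0,0,42],[0,0,48],[0,0,54],[0,0,55.8]],"grip":[1,1,1,1,1,1,1,1,1,1]}'
python3 rel.py .135,.25 .135,.102
```

```text
time: 0.93
tool_pos: [0.4901, 0.1954, 0.2529]
tool_rot: [-0.0, 0.998, 0.063, -0.0]
contact_force: [1.0, -0.2, -0.1]
gripper_width: 0.002
t 0.9333 tcp [0.4901 0.1954 0.2529] board xy -0.0329 0.2139 w 0.002 F [ 1.  -0.2 -0.1]
tool x yaw vs board -0.19 tilt [-0.  0. -1.]
.135,.25 [3.32 7.88 0.29]
.135,.102 [ 3.32  7.88 15.09]
```

```bash
python3 -m pendant '{"linear":[[1.1,2.6,0],[2.2,5.2,0],[3.3,7.9,0],[3.3,7.9,0],[3.3,7.9,1.5],[3.3,7.9,3.5],[3.3,7.9,5.5],[3.3,7.9,7.5],[3.3,7.9,8.5],[3.3,7.9,9]],"rotation":[[0,0,0],[0,0,0],[0,0,0],[0,0,0],[0,0,0],[0,0,0],[0,0,0],[0,0,0],[0,0,0],[0,0,0]],"grip":[1,1,1,1,1,1,1,1,1,1]}'
python3 rel.py .135,.102 .05,.102
python3 - <<'E'
from h import *
a=manip.grab_frame('wrist');b=manip.grab_frame('side');cv2.imwrite('pics/w1.png',np.hstack([cv2.resize(a,(400,300)),cv2.resize(b[130:370,190:510],(400,300))])[:,:,::-1])
E
```

```text
time: 1.77
tool_pos: [0.5311, 0.1235, 0.1608]
tool_rot: [0.0, 0.998, 0.065, -0.002]
contact_force: [-0.3, 0.2, 0.3]
gripper_width: -0.001
t 1.7667 tcp [0.5311 0.1235 0.1608] board xy -0.0015 0.1374 w -0.001 F [-0.3  0.2  0.3]
tool x yaw vs board 0.06 tilt [-0.004 -0.    -1.   ]
.135,.102 [0.17 0.24 5.88]
.05,.102 [0.16 8.74 5.87]
```

View pics/w1.png

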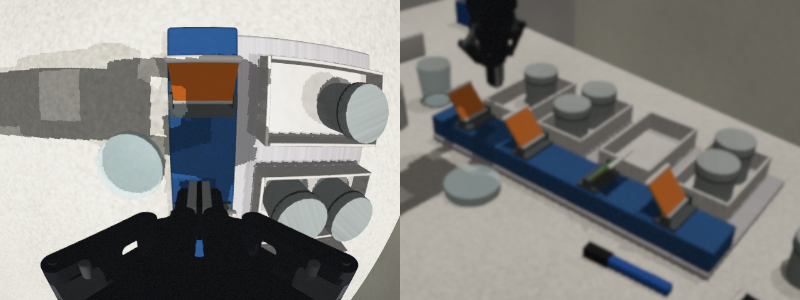

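The fingers are over the rail between tags 1 and 2 and clear of everything. Next I descend and push right.

```bash
python3 -m pendant '{"linear":[[0.1,0.2,2],[0.1,0.2,4],[0.1,0.2,5.5],[0.1,0.2,5.9],[0.1,1.2,5.9],[0.1,2.2,5.9],[0.1,3.2,5.9],[0.1,4.2,5.9],[0.1,5.2,5.9],[0.1,6.2,5.9]],"rotation":[[0,0,0],[0,0,0],[0,0,0],[0,0,0],[0,0,0],[0,0,0],[0,0,0],[0,0,0],[0,0,0],[0,0,0]],"grip":[1,1,1,1,1,1,1,1,1,1]}'
python3 rel.py .05,.102
python3 -m pendant '{"linear":[[0,0.7,0],[0,1.4,0],[0,2.1,0],[0,2.6,0],[0,2.6,0],[0,2.6,0],[0,2.6,-2.5],[0,2.6,-5.5],[0,2.6,-8],[0,2.6,-9]],"rotation":[[0,0,0],[0,0,0],[0,0,0],[0,0,0],[0,0,0],[0,0,0],[0,0,0],[0,0,0],[0,0,0],[0,0,0]],"grip":[1,1,1,1,1,1,1,1,1,1]}'
python3 rel.py -.13,.19 -.13,.102
```

```text
time: 2.7
tool_pos: [0.5423, 0.0605, 0.1051]
tool_rot: [0.0, 0.998, 0.065, 0.001]
contact_force: [1.4, 0.8, -0.1]
gripper_width: 0.001
t 2.7 tcp [0.5423 0.0605 0.1051] board xy 0.0015 0.0735 w 0.001 F [ 1.4  0.8 -0.1]
tool x yaw vs board 0.01 tilt [ 0.001 -0.    -1.   ]
.05,.102 [-0.15  2.35  0.31]
time: 3.53
tool_pos: [0.547, 0.036, 0.1987]
tool_rot: [0.0, 0.998, 0.065, 0.003]
contact_force: [-0.7, -0.2, -0.0]
gripper_width: -0.002
t 3.5333 tcp [0.547  0.036  0.1987] board xy 0.003 0.0485 w -0.002 F [-0.7 -0.2 -0. ]
tool x yaw vs board 0.07 tilt [ 0.006 -0.    -1.   ]
-.13,.19 [-0.33 17.85  0.89]
-.13,.102 [-0.38 17.84  9.69]
```

Next, across to the gap between tags 3 and 4, then down part-way, with a look before entering the narrow gap.

```bash
python3 -m pendant '{"linear":[[0,2.5,0],[0,5,0],[-0.1,8,0],[-0.2,11,0],[-0.3,14,0],[-0.3,16.5,0],[-0.3,17.5,0],[-0.3,17.8,0],[-0.3,17.8,1.5],[-0.3,17.8,3]],"rotation":[[0,0,0],[0,0,0],[0,0,0],[0,0,0],[0,0,0],[0,0,0],[0,0,0],[0,0,0],[0,0,0],[0,0,0]],"grip":[1,1,1,1,1,1,1,1,1,1]}'
python3 - <<'E'
from h import *
a=manip.grab_frame('wrist');b=manip.grab_frame('side');cv2.imwrite('pics/w2.png',np.hstack([cv2.resize(a,(400,300)),cv2.resize(b[130:370,190:510],(400,300))])[:,:,::-1])
E
python3 rel.py -.13,.102
```

```text
time: 4.37
tool_pos: [0.5658, -0.1404, 0.1647]
tool_rot: [0.0, 0.998, 0.065, 0.001]
contact_force: [0.0, -0.4, -0.1]
gripper_width: 0.002
t 4.4667 tcp [ 0.5632 -0.139   0.1608] board xy -0.0035 -0.1271 w -0.002 F [-0.3  0.9 -0.6]
tool x yaw vs board 0.09 tilt [-0.006  0.003 -1.   ]
-.13,.102 [0.38 0.31 5.87]
```

View pics/w2.png

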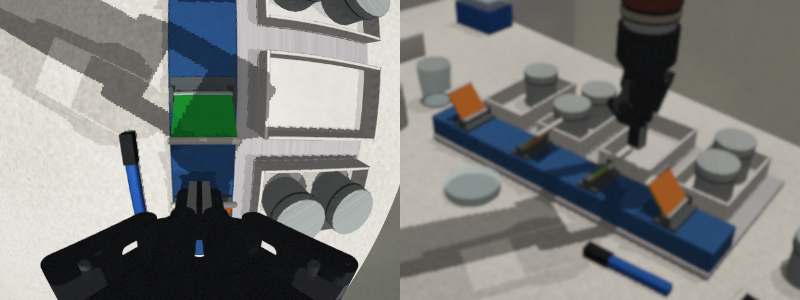

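Tag 2 has fallen right and the fingers are above the gap, with the green edge ahead and the orange tag 4 edge just behind. I descend in the gap and push tag 3 left, with a shorter stroke so it isn't pressed on its stop.

```bash
python3 -m pendant '{"linear":[[0.2,0.15,1],[0.2,0.15,2.5],[0.2,0.15,4],[0.2,0.15,5.3],[0.2,0.15,5.8],[0.2,0.15,5.8],[0.2,-1,5.8],[0.2,-2,5.8],[0.2,-3,5.8],[0.2,-4,5.8]],"rotation":[[0,0,0],[0,0,0],[0,0,0],[0,0,0],[0,0,0],[0,0,0],[0,0,0],[0,0,0],[0,0,0],[0,0,0]],"grip":[1,1,1,1,1,1,1,1,1,1]}'
python3 rel.py -.062,.102 -.13,.102 -.2,.102
```

```text
time: 5.3
tool_pos: [0.5624, -0.0996, 0.1073]
tool_rot: [0.0, 0.998, 0.065, 0.001]
contact_force: [0.3, -0.0, 0.5]
gripper_width: 0.001
t 5.3 tcp [ 0.5624 -0.0996  0.1073] board xy 0.0007 -0.0879 w 0.001 F [ 0.3 -0.   0.5]
tool x yaw vs board 0.07 tilt [ 0.002 -0.    -1.   ]
-.062,.102 [-0.07 -2.59  0.53]
-.13,.102 [-0.08  4.21  0.54]
-.2,.102 [-0.09 11.21  0.54]
```

```bash
python3 -m pendant '{"linear":[[0,-1,0.2],[0,-2,0.2],[0,-2.7,0.2],[0,-2.7,0.2],[0,-2.7,0.2],[0,-2,0.2],[0,-0.5,0.2],[0,1.2,0.2],[0,2.8,0.2],[0,4,0.2]],"rotation":[[0,0,0],[0,0,0],[0,0,0],[0,0,0],[0,0,0],[0,0,0],[0,0,0],[0,0,0],[0,0,0],[0,0,0]],"grip":[1,1,1,1,1,1,1,1,1,1]}'
python3 rel.py -.2,.102
python3 - <<'E'
from h import *
b=manip.grab_frame('side');cv2.imwrite('pics/s3.png',cv2.resize(b[130:370,190:510],(640,480))[:,:,::-1])
E
```

```text
time: 6.13
tool_pos: [0.5674, -0.1432, 0.1044]
tool_rot: [0.0, 0.998, 0.064, 0.0]
contact_force: [0.3, -0.2, -0.1]
gripper_width: 0.0
t 6.1333 tcp [ 0.5674 -0.1432  0.1044] board xy 0.0002 -0.1318 w 0.0 F [ 0.3 -0.2 -0.1]
tool x yaw vs board -0.06 tilt [ 0.    -0.001 -1.   ]
-.2,.102 [-0.01  6.82  0.25]
```

View pics/s3.png

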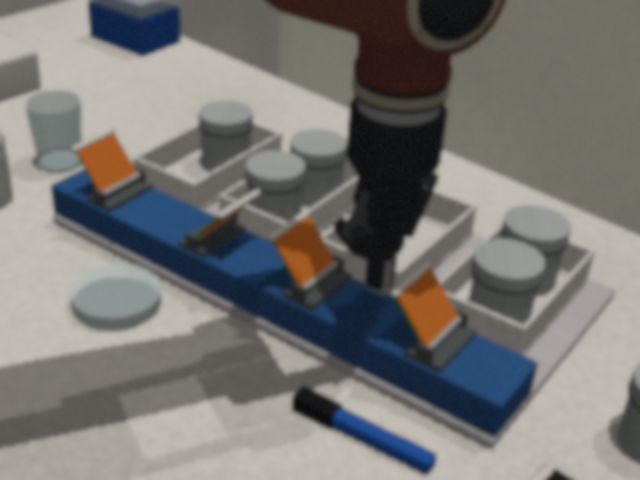

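Tag 3 now shows orange, leaning left, and tag 2 leans right. The last push is tag 4 to the right, then up.

```bash
python3 -m pendant '{"linear":[[0,1.2,0],[0,2.4,0],[0,3.5,0],[0,4.5,0],[0,5.5,0],[0,6.5,0],[0,7,0],[0,7,0],[0,7,0],[0,7,-2]],"rotation":[[0,0,0],[0,0,0],[0,0,0],[0,0,0],[0,0,0],[0,0,0],[0,0,0],[0,0,0],[0,0,0],[0,0,0]],"grip":[1,1,1,1,1,1,1,1,1,1]}'
python3 -m pendant '{"linear":[[0,0,-3],[0,0,-6],[0,0,-9],[0,0,-12],[-2,0,-13],[-5,0,-13],[-8,0,-13],[-11,0,-13],[-14,0,-13],[-15,0,-13]],"rotation":[[0,0,0],[0,0,0],[0,0,0],[0,0,0],[0,0,0],[0,0,0],[0,0,0],[0,0,0],[0,0,0],[0,0,0]],"grip":[1,1,1,1,1,1,1,1,1,1]}'
python3 - <<'E'
from h import *
b=manip.grab_frame('side');a=manip.grab_frame('top')
cv2.imwrite('pics/s4.png',np.hstack([cv2.resize(b[130:370,190:510],(400,300)),cv2.resize(a[120:300,190:450],(400,300))])[:,:,::-1])
E
```

```text
time: 7.02
tool_pos: [0.5735, -0.2082, 0.1197]
tool_rot: [-0.002, 0.998, 0.065, -0.004]
contact_force: [-0.3, 0.5, -0.4]
gripper_width: -0.001
time: 7.85
tool_pos: [0.425, -0.2288, 0.254]
tool_rot: [-0.0, 0.998, 0.065, -0.001]
contact_force: [-0.5, -1.0, -0.1]
gripper_width: 0.005
```

View pics/s4.png

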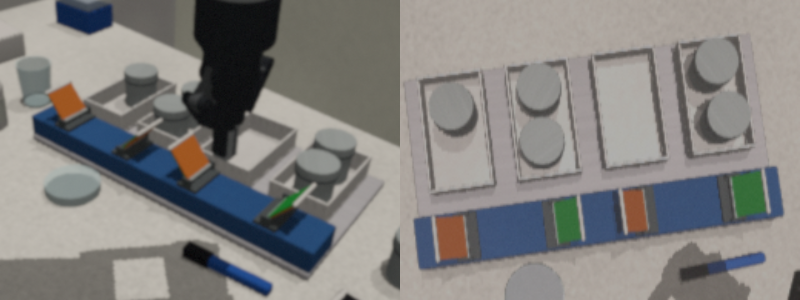

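The tags read orange, green, orange, green for half, full, empty and full bins. The canisters have not moved and the robot is clear, so I'm handing in.

```bash
python3 -c "
from plant import manip
print(manip.job_done(), manip.state()['time'])"
```

```text
the job is handed in; nothing more can be done
the job is handed in; nothing more can be done
```

The job is handed in, and all four tags now show the right colour. I used the shut fingertips to push tag 2 right, tag 3 left and tag 4 right; tag 1 was already correct.

- **Final pictures:** the top and side views taken at about 8 s show the tags, left to right, as orange, green, orange, green. The bins behind them hold one, two, zero and two canisters, so only the full bins show green.
- **Other things:** the canisters, dish and marker looked unmoved, judged by eye. The last crops did not fully cover the rest of the table. The arm finished clear of everything, and no force reading at the end of a move was above about 2 N.
- **Measurement problems:** my first two automatic rail fits were wrong (0.43 m and 0.16 m long instead of 0.54 m) and I discarded them. I used the rail corners read from the picture instead, which gave 0.534 x 0.067 m and matched the tag edges within 1–2 pixels.
- **Not checked:** I judged the tags' lean from the pictures and did not measure the joint angles. The first push, on tag 2, may have pressed it briefly against its stop, so I used shorter strokes for the other two.

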